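Lock the tube clamp's slotted cam screw

TASK

Take the flat driver from its wooden stand, seat its blade in the slot of the cam screw on the tube clamp, and turn the screw clockwise until it is fully home against its stop, pressing gently enough that the blade stays in the slot but never leaning hard on the screw or wrenching it against the stop. Turn it with the driver only, not with the fingers; then put the driver back upright in its stand, fully down, let go, and leave the other things on the bench where they are.

Things in the scene. Friction and masses are not known exactly. Their poses are not given: they have to be found in the camera images.
- driver: Flat screwdriver, 136 mm long, about 120 g, standing blade-down in its stand. Origin at the centre of the blade's tip; z up the shaft to the handle, x along the blade's wide side. Blade 18 mm wide (x), 2.4 mm thick (y), z 0 to 12 mm; round 9 mm shaft to z 62 mm; round collar 33 mm across, z 62 to 68 mm, whose underside rests on the stand's top.
- stand: Fixed wooden block, 80 x 80 mm, 75 mm high, with one vertical through hole 25 mm across in its middle. Origin at the centre of its underside. With the driver fully down, the blade's tip is 13 mm above the bench.
- stand_hole0 (a point): Centre of the stand's hole at its mouth, on the top face, 75 mm above the bench.
- clamp: Fixed steel split clamp block on a base plate. Origin at the centre of the plate's underside. Plate 130 x 100 x 8 mm; block 70 mm (x) by 76 mm (y), its top 48 mm above the bench. A 27 mm steel tube runs along x through the block, axis at y = +18, z = 27 mm, from x = -70 to +170 mm. The cam screw stands upright in the block's top at x = 0, y = -16 mm.
- screw_axis (a point): Fixed point on the cam screw's axis in the block's top face, 48 mm above the bench; axes as the clamp's. The screw is a steel stud 26 mm across with one slot across its whole top, 4 mm wide, 3 mm deep, flat floor. Its height is not measured: at the start its top is anywhere from 16 to 43 mm above this point and must be felt (or seen).
- screw (a joint): Angle of the cam screw, rad, growing clockwise seen from above: starts at 0.5 to 1.0, hard stop at 2.0 (fully home). The slot's direction is the clamp's yaw minus this value, either way round. It stays where left; turning takes 0.1 N m at most and draws the head down 3.5 mm per rad, so the driver must follow it down.
- bin: Loose red open parts bin, 110 x 85 x 50 mm, origin under its centre. Leave it alone.
- fitting: Loose brass hose fitting, 32 mm across, 36 mm high, origin under its centre. Leave it alone.
- collar: Loose steel ring, 48 mm across, 20 mm high, origin under its centre. Leave it alone.
- spray: Loose plain can, 54 mm across, 130 mm high, origin under its centre. Leave it alone.
- driver_handle (a point): Middle of the driver's black handle, 101 mm above the blade's tip on the driver's axis; axes as the driver's. The handle is square, 26 x 26 mm, sides facing the driver's x and y, from z 68 to 134 mm above the tip, with a 2 mm cap on top.
- block_top (a point): Centre of the clamp block's top face. How the screw feels: it is sprung, so pressed down its head gives from 2 N on, 1 mm per 4 N, up to 2 mm; then it is solid. 5 to 10 N of press holds the blade well. The driver's total contact force on screw and clamp (press plus the sideways push of the blade on the slot's sides) must stay under 45 N.
Mind the look-alikes: they are no part of the job. Of the things that look like the driver, the middle-sized one is meant.

How it is judged:
By the outcome, as a careful person would: the job done as asked, in the order asked, and still so for the second after the job is handed in, with the robot touching nothing.
It also fails if it takes over 58 s, if anything falls off the work surface, if the arm or the gripper's body presses on something with over 40 N, if the wrist force passes 120 N, or if a joint passes its speed limit or range.

ROBOT

A 6-joint arm with a two-finger parallel gripper is mounted at the origin on the work surface. World frame = base frame: x ahead of the robot, y to its left, z up, the work surface at z = 0. Lengths are in m, angles in degrees, forces in N, time in s.
With the tool pointing down it reaches from about 0.325 to 0.85 m from the base axis. Payload 15.5 kg.
Tool frame: the origin (TCP) lies midway between the tips of the shut fingers; the grasp point (between the pads) lies 19 mm behind it; z points along the fingers, y is the direction in which the jaws open and shut (so a half turn about z gives the same grasp; the last joint's range is limited). The gripper opens to 91 mm and grips with 3 to 60 N. Pads are 32 mm wide; open, the fingers measure 118 mm over their backs; the gripper's body (76 mm by 178 mm) begins 60 mm behind the grasp point.
Start: joints at [59.616, 28.281, 77.091, -0, 74.628, -5.472], TCP at [0.263, 0.567, 0.214] pointing down, gripper open.
Joint ranges: [-166.48, 166.48], [-47.26, 123.95], [12.59, 153.08], [-70.14, 250.14], [6.76, 159.57], [-176.63, 176.63]. Speed limits (degrees/s): [108.29, 108.29, 147.25, 172.46, 172.46, 172.46].

INTERFACE

Orientations are given as [roll, pitch, yaw] about the fixed x, y, z axes, in that order (R = Rz(yaw) Ry(pitch) Rx(roll)).
In Python, from bench import get_obs, snapshot, job_done, silhouettes gives the robot as it stands.
- The arm moves only by the shell command python3 -m inch 'ROWS' [OPENING] [FORCE]. ROWS is JSON, a list that holds one entry, the list of rows, each a list of 4 numbers: the shift along the tool's x, y, z in cm, then the turn about the tool's z in rad. A call has 1 to 20 rows; each row is the pose to reach, as a shift and turn from the pose commanded when the call began, along the tool's axes at that moment; what a row does not reach only later rows make up. A row lasts 1/8 s, in which the tool goes at most 62.5 mm and 10.7 degrees, less where a joint would pass 70% of its speed; a pose out of reach is approached as far as the arm can. A call with a gripper value outside its range is refused whole. OPENING is the finger opening in cm, from 0 to 9.12, set as the call begins (- or left out, the last holds). The fingers move at their own pace and stop on an object; FORCE is the grip in N (left out, the last holds). Time passes only in rows, so rows that repeat a pose let the fingers close. It gives the time, the measured TCP pose, the force and the opening at its end, in the units of the state.
- get_obs(): the state, without advancing time (a new reading comes with each control period).
- snapshot(name): name is "scene" or "top"; returns a dict with "frame" (480x640x3 uint8, red, green, blue), "vertical_fov" (degrees; the focal length in pixels is half the picture's height over the tangent of half this angle, whatever the lens; pixels are square), "cx", "cy" (the principal point, pixels), "distortion" ([k1, k2, p1, p2, k3] as OpenCV has them; the pictures are not rectified), "rvec" (rotation vector, rad) and "tvec" (3), from world to camera coordinates, as OpenCV has them. Camera axes: x right, y down, z forward; pixel columns grow to the right and rows downward; lengths in m; the calibration is good to about 2 mm. A picture is of the moment at which its call begins. There is no depth.
- job_done(): hands the job in, once; it reports no verdict.
Trained networks look in a picture, given as the dict that the camera call returned (one of the last four; its "shot" number tells which), for a name from the list of things; names that differ only in an ending like _2 or _b are one class to them, and where a whole thing is asked for, a point or a joint stands for the part that bears it (a point fixed in the world has none). Each returns a list of dicts, best first, with "p" (0 to 1); they miss things now and then, are a little off and sometimes report something else, mostly with a low value. They report only what shows in the picture. A call takes as long as a camera call. They do not tell look-alikes from the thing itself.
- silhouettes(label, picture): "pixels" (480x640 bool, what is visible of it) and "bbox" ([left, top, right, bottom] in pixels, round what is visible of it).
The state is a dict: "time_s": time; "q": joint angles; "joint_vel": joint speeds; "tau": joint torques, N m; "tcp_pos": TCP position; "orientation": TCP orientation; "ft_force": force on the tool from outside, world axes, zero at the start; "ft_torque": the same for the moment, N m; "gripper_width": finger opening in m.
Only numpy, scipy, OpenCV 4.12 (cv2) and the standard library are available. Lean on these libraries where they do the work, as an engineer would, in place of code of your own. Each camera call takes 0.05 s, during which the arm holds its last target.

## Working session

There is one attempt and no reset: what is moved stays moved. The work goes in short steps, Python scripts to look and compute and a shell command to move; the robot and the scene stay as the last step left them, time stands still between calls to the robot, and variables do not carry over. Pictures are saved under pics/ and viewed, and the job is handed in when it is done.

```bash
ls -la; mkdir -p pics
python3 - <<'E'
from bench import *
import cv2,pickle
print(get_obs())
for n in("scene","top"):
    s=snapshot(n); pickle.dump(s,open(n+".pkl","wb"))
    cv2.imwrite(f"pics/{n}0.png",s["frame"][:,:,::-1]); print({k:v for k,v in s.items() if k!="frame"})
    for l in("driver","stand","clamp","screw"):
        print(n,l,[(round(d["p"],2),d["bbox"]) for d in silhouettes(l,s)])
E
```

```text
total 12
drwxr-xr-x  3 agent agent 4096 Dec  7 15:32 .
drwxr-xr-x 23 root  root  4096 Dec  7 15:32 ..
drwxr-xr-x  2 agent agent 4096 Dec  7 15:32 pics
{'time_s': 0.0, 'q': array([ 5.96174194e+01,  2.83129777e+01,  7.71281527e+01, -3.19149979e-03,
        7.46254640e+01, -5.47187446e+00]), 'joint_vel': array([ 0.06110124, -0.02058027,  0.03544706, -0.08411912,  0.03824752,
       -0.01990922]), 'tau': array([-2.39935989e-04, -8.78853393e+01, -3.81850719e+01,  7.07420683e-02,
        5.33787429e-02, -3.17258548e-05]), 'tcp_pos': array([0.26307957, 0.5665231 , 0.2133529 ]), 'orientation': array([-1.79933416e+02, -3.28797722e-03,  1.55090140e+02]), 'ft_force': array([-0.81935188,  0.15981466,  1.08599624]), 'ft_torque': array([ 0.05205133,  0.00619101, -0.02554561]), 'gripper_width': 0.0914556571235351}
{'vertical_fov': 51.69669685010306, 'cx': 324.59660475185393, 'cy': 241.48625097671984, 'distortion': array([0.00624021, 0.        , 0.        , 0.        , 0.        ]), 'rvec': array([ 0.92109632,  2.52314925, -1.03430337]), 'tvec': array([ 0.47274335, -0.15815504,  1.2350905 ]), 'shot'
[... 194 characters left out ...]
p [(0.69, [253.3, 200.1, 356.4, 273.1])]
scene screw [(0.65, [308.1, 200.5, 318.1, 222.7])]
{'vertical_fov': 42.516609143058695, 'cx': 312.385609764777, 'cy': 241.81008259494828, 'distortion': array([-0.13812912,  0.        ,  0.        ,  0.        ,  0.        ]), 'rvec': array([ 2.17014615, -2.17926613,  0.08804924]), 'tvec': array([-0.05635837,  0.572552  ,  1.15764788]), 'shot': 2}
top driver [(0.97, [117.4, 318.6, 158.3, 344.7]), (0.62, [137.0, 260.0, 159.9, 275.5]), (0.43, [207.8, 280.0, 219.1, 290.2])]
top stand [(0.75, [129.8, 241.6, 183.6, 291.8]), (0.54, [337.6, 184.3, 389.9, 312.2])]
top clamp [(0.82, [337.2, 183.5, 390.3, 313.9])]
top screw [(0.52, [366.7, 266.0, 382.6, 280.2])]
```

View pics/scene0.png

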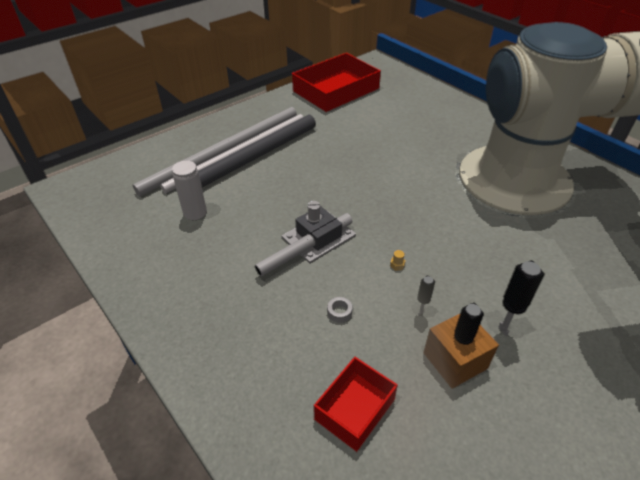

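View pics/top0.png

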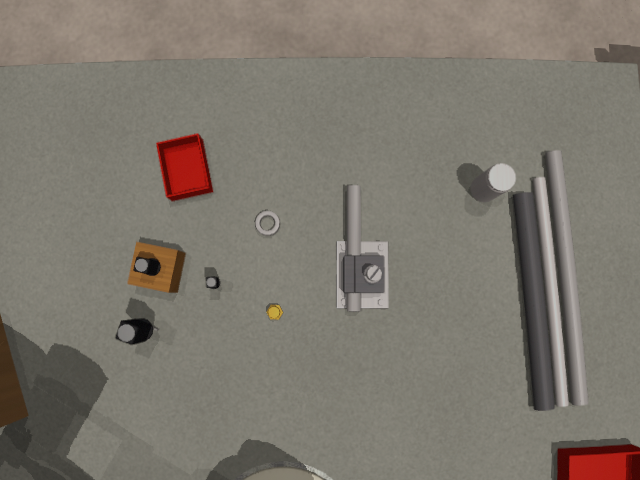

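Run:
```python
import cv2,pickle
a=pickle.load(open("scene.pkl","rb"))["frame"][:,:,::-1];b=pickle.load(open("top.pkl","rb"))["frame"][:,:,::-1]
cv2.imwrite("pics/s_z.png",cv2.resize(a[190:360,400:600],None,fx=3.5,fy=3.5,interpolation=2))
cv2.imwrite("pics/s_c.png",cv2.resize(a[180:290,240:400],None,fx=5,fy=5,interpolation=2))
cv2.imwrite("pics/t_z.png",cv2.resize(b[230:360,90:240],None,fx=4.5,fy=4.5,interpolation=2))
cv2.imwrite("pics/t_c.png",cv2.resize(b[180:320,320:420],None,fx=4.2,fy=4.2,interpolation=2))
```

```text
(no output)
```

View zooms.

View pics/s_z.png

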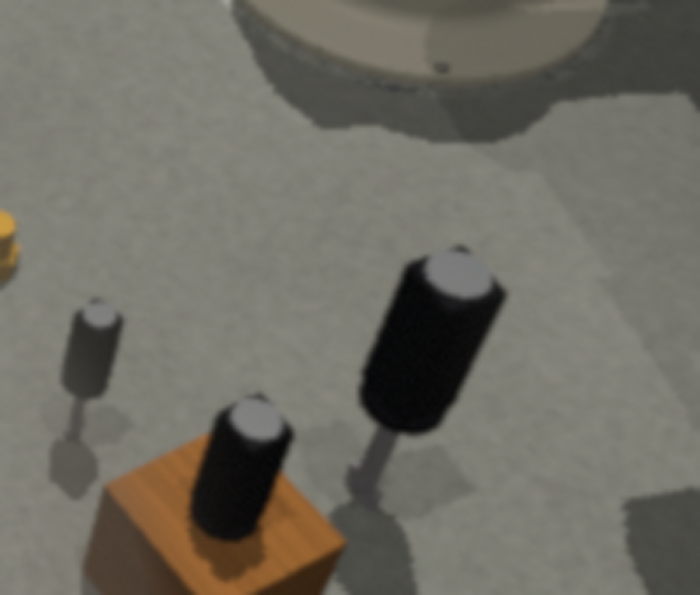

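View pics/s_c.png

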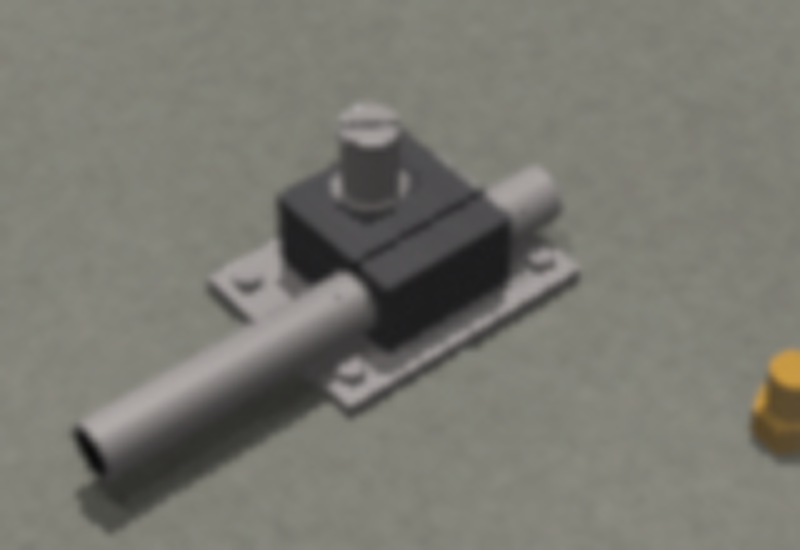

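View pics/t_z.png

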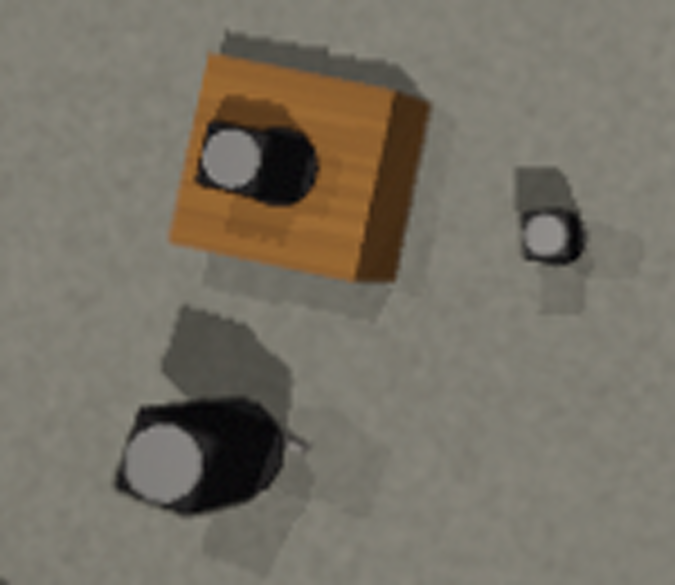

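View pics/t_c.png

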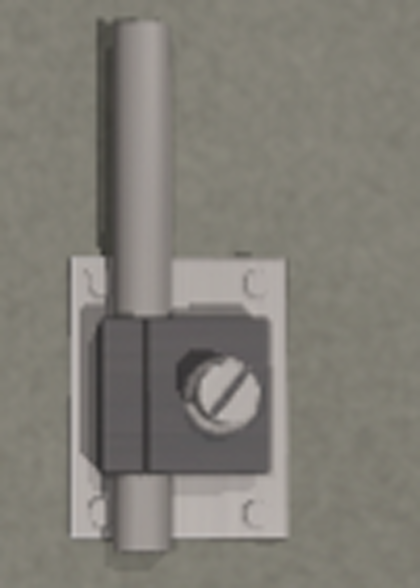

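```bash
cat > h.py <<'E'
import cv2,pickle,numpy as np
from scipy.optimize import least_squares
def K(s):
    f=240/np.tan(np.radians(s["vertical_fov"]/2)); return np.array([[f,0,s["cx"]],[0,f,s["cy"]],[0,0,1.]])
def proj(s,P): return cv2.projectPoints(np.asarray(P,float).reshape(-1,3),s["rvec"],s["tvec"],K(s),s["distortion"])[0].reshape(-1,2)
def ray(s,uv,z):
    u=cv2.undistortPoints(np.asarray(uv,float).reshape(-1,1,2),K(s),s["distortion"]).reshape(-1,2)
    R=cv2.Rodrigues(s["rvec"])[0]; c=-R.T@s["tvec"]; d=np.c_[u,np.ones(len(u))]@R
    return c+d*((z-c[2])/d[:,2])[:,None]
def load(n): return pickle.load(open(n+".pkl","rb"))
def zoom(s,x0,y0,w,h,f,name):
    im=cv2.resize(s["frame"][y0:y0+h,x0:x0+w,::-1],None,fx=f,fy=f,interpolation=cv2.INTER_CUBIC)
    cv2.imwrite(name,im)
def unz(p,x0,y0,f): return (np.asarray(p,float)+.5)/f-.5+[x0,y0]
def tri(s1,uv1,s2,uv2):
    r=least_squares(lambda P:np.r_[proj(s1,P)[0]-uv1,proj(s2,P)[0]-uv2],[.5,0,.1]); return r.x,r.fun
E
python3 - <<'E'
from h import *
t=load("top");s=load("scene")
st=unz([(210,53),(397,92),(358,281),(170,243)],90,230,4.5); w=ray(t,st,.075);print("stand",w,w.mean(0))
pl=unz([(70,258),(288,260),(288,539),(70,537)],320,180,4.2); w=ray(t,pl,.008);print("plate",w,w.mean(0))
zoom(t,360,258,30,30,20,"pics/t_h.png");zoom(s,300,194,30,30,20,"pics/s_h.png")
zoom(t,128,245,40,40,15,"pics/t_d.png");zoom(s,450,295,40,50,12,"pics/s_d.png")
c=ray(t,unz([(231,157)],90,230,4.5),.149);print("cap",c)
print("cap tri",tri(t,unz((231,157),90,230,4.5),s,unz((257,420),400,190,3.5)))
E
```

```text
stand [[0.57018355 0.26832795 0.075     ]
 [0.55376363 0.18952872 0.075     ]
 [0.47634868 0.20478203 0.075     ]
 [0.49178585 0.28379074 0.075     ]] [0.52302043 0.23660736 0.075     ]
plate [[ 0.57502533 -0.10512937  0.008     ]
 [ 0.57364891 -0.20620421  0.008     ]
 [ 0.44488114 -0.20456478  0.008     ]
 [ 0.44642412 -0.10426389  0.008     ]] [ 0.50999487 -0.15504056  0.008     ]
cap [[0.52345115 0.23739483 0.149     ]]
cap tri (array([0.52247691, 0.23810089, 0.15082018]), array([-0.70300764,  0.51134842, -0.75009534, -0.01217588]))
```

View pics/t_h.png

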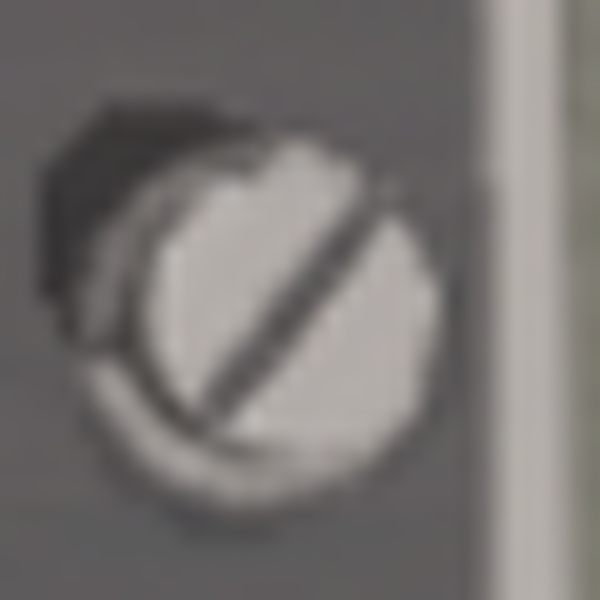

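View pics/s_h.png

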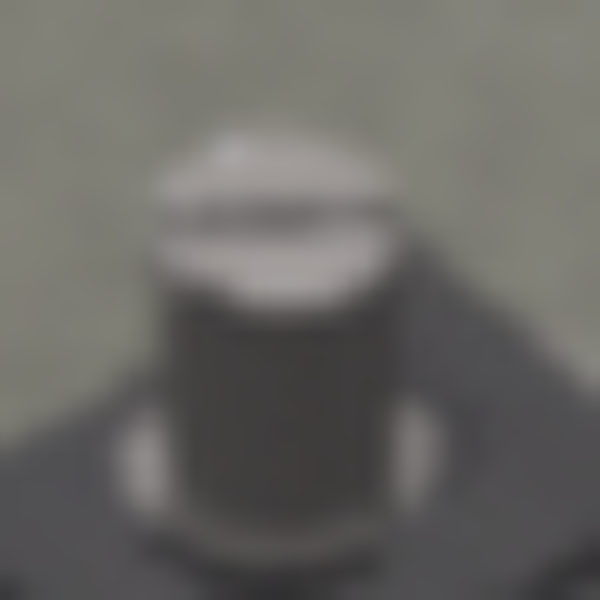

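View pics/t_d.png

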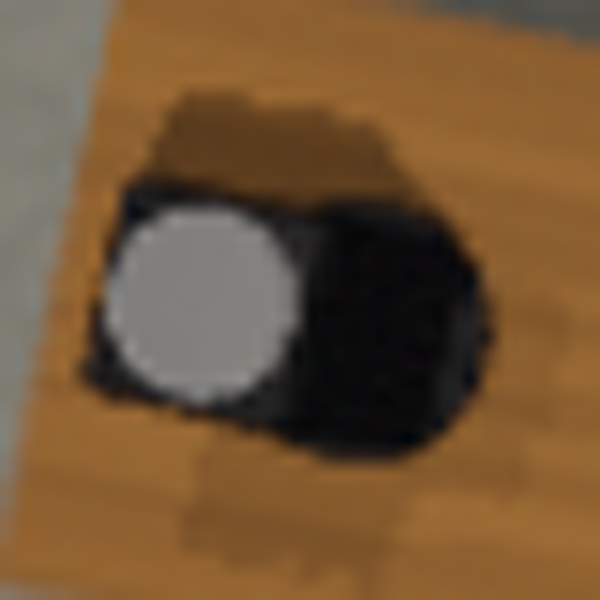

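View pics/s_d.png

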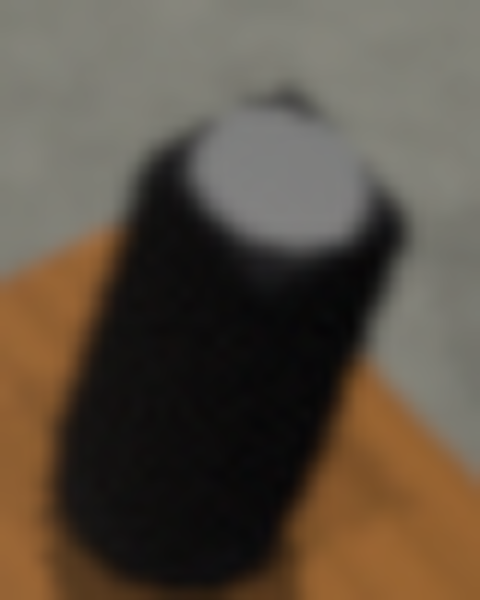

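Run:
```python
from h import *
t=load("top");s=load("scene")
u=unz((292,305),360,258,20);v=unz((275,218),300,194,20)
P,r=tri(t,u,s,v);print("head",P,r)
w=ray(t,unz([(205,425),(375,190)],360,258,20),P[2]);d=w[1]-w[0];print("slot",w,np.degrees(np.arctan2(d[1],d[0])),np.hypot(*d[:2]))
w2=ray(s,unz([(165,216),(395,207)],300,194,20),P[2]);d=w2[1]-w2[0];print("slot s",w2,np.degrees(np.arctan2(d[1],d[0])))
cu=unz((201,303),128,245,15);cv=unz((280,176),450,295,12)
Q,r=tri(t,cu,s,cv);print("cap",Q,r,ray(t,cu,.149),ray(s,cv,.149))
w=ray(t,unz([(130,190),(88,375)],128,245,15),.147);d=w[1]-w[0];print("handle edge",np.degrees(np.arctan2(d[1],d[0])),np.hypot(*d[:2]))
# scene handle corners
w=ray(s,unz([(290,88),(403,225),(150,160)],450,295,12),.147);print(w)
# clamp pose from both plates
zoom(s,280,195,80,70,10,"pics/s_p.png")
# head predicted from plate: yaw
for y in(-.5,0,.5,-1):
  a=np.radians(y);print(y,np.array([.5100,-.1550])+16e-3*np.array([np.sin(a),-np.cos(a)]))
```

```text
head [ 0.50914008 -0.16967266  0.08548049] [-0.55813109  0.61018002 -0.94792912 -0.09260403]
slot [[ 0.49942175 -0.16268783  0.08548049]
 [ 0.52062258 -0.17835792  0.08548049]] -36.46909587852017 0.026363363258354137
slot s [[ 0.51640017 -0.17579896  0.08548049]
 [ 0.49710897 -0.16146389  0.08548049]] 143.38439268781556
cap [0.52223655 0.23771069 0.15131317] [-0.55369088  0.4028011  -0.59109305 -0.00960939] [[0.52304705 0.23740753 0.149     ]] [[0.51977725 0.23753748 0.149     ]]
handle edge 167.89475833834706 0.021907417716533723
[[0.5057515  0.22875555 0.147     ]
 [0.51243722 0.25190068 0.147     ]
 [0.52905498 0.22443893 0.147     ]]
-0.5 [ 0.50986038 -0.17099939]
0 [ 0.51  -0.171]
0.5 [ 0.51013962 -0.17099939]
-1 [ 0.50972076 -0.17099756]
```

Run:
```python
from h import *
t=load("top");s=load("scene")
print(tri(t,unz((162,463),90,230,4.5),s,unz((460,273),400,190,3.5)))
print(tri(t,unz((546,234),90,230,4.5),s,unz((99,314),400,190,3.5)))
```

```text
(array([0.40725188, 0.25481051, 0.17890859]), array([-0.66392787,  0.42570646, -0.70368835,  0.00798984]))
(array([0.49236016, 0.12638178, 0.09902393]), array([-1.77355462,  1.46187003, -2.22122149, -0.0872343 ]))
```

```bash
cat >> h.py <<'E'
def delta(x,y,z,yaw):
    from bench import get_obs
    o=get_obs(); p=o["tcp_pos"]; R=cv2.Rodrigues(np.zeros(3))[0]
    from scipy.spatial.transform import Rotation as Ro
    R=Ro.from_euler("xyz",o["orientation"],degrees=True).as_matrix()
    d=R.T@(np.array([x,y,z])-p)*100
    dy=(o["orientation"][2]-yaw+180)%360-180
    print("rows target cm",d.round(3),"turn",round(np.radians(dy),4),"| at",p.round(4),o["orientation"].round(2),"F",o["ft_force"].round(2),"M",o["ft_torque"].round(3),"w",round(o["gripper_width"],4),"t",o["time_s"],"q6",o["q"][5].round(1))
E
python3 -c "
from h import *
delta(.5225,.237,.215,168)"
```

```text
rows target cm [-37.405 -18.994  -0.111] turn -0.2254 | at [0.2633 0.5668 0.2139] [-180.     -0.    155.09] F [-0.86  0.21  0.49] M [-0.017 -0.022  0.01 ] w 0.0911 t 0.5 q6 -5.5
```

```bash
python3 -m inch '[[[-2,-1,0,0],[-6,-3,0,-0.03],[-10,-5,0,-0.06],[-15,-7.5,0,-0.09],[-20,-10.2,0,-0.12],[-25,-12.7,0,-0.15],[-30,-15.2,0,-0.18],[-34,-17.3,0,-0.21],[-36.5,-18.5,0,-0.225],[-37.4,-19,0,-0.225],[-37.4,-19,0,-0.225],[-37.4,-19,0,-0.225]]]'; python3 -c "
from h import *
delta(.5225,.237,.095,168)"
```

```text
time_s: 2.0
tcp_pos: [0.5218, 0.2376, 0.2139]
orientation: [180.0, -0.0, 168.0]
ft_force: [0.1, -0.7, 0.4]
gripper_width: 0.0907
rows target cm [-0.085 -0.042 11.894] turn 0.0002 | at [0.5218 0.2376 0.2139] [ 1.8000e+02 -1.0000e-02  1.6801e+02] F [ 0.11 -0.74  0.38] M [-0.003  0.015 -0.003] w 0.0907 t 2.0 q6 -59.5
```

```bash
python3 -m inch '[[[-0.08,-0.05,2,0],[-0.08,-0.05,5,0],[-0.08,-0.05,8,0],[-0.08,-0.05,10.5,0],[-0.08,-0.05,11.8,0],[-0.08,-0.05,11.8,0]]]' && python3 -m inch '[[[0,0,0,0],[0,0,0,0],[0,0,0,0],[0,0,0,0],[0,0,0,0],[0,0,0,0],[0,0,0,0],[0,0,0,0]]]' 2 30; python3 -c "
from h import *
delta(.5225,.237,.095,168)"
```

```text
time_s: 2.75
tcp_pos: [0.5225, 0.2367, 0.0956]
orientation: [-180.0, -0.1, 168.0]
ft_force: [-0.0, -0.0, 0.4]
gripper_width: 0.0914
time_s: 3.75
tcp_pos: [0.5231, 0.2363, 0.0959]
orientation: [-180.0, -0.0, 168.0]
ft_force: [-0.3, 0.7, -0.5]
gripper_width: 0.026
rows target cm [0.073 0.053 0.089] turn -0.0003 | at [0.5231 0.2363 0.0959] [-180.     -0.    167.98] F [-0.35  0.74 -0.54] M [ 0.065 -0.036 -0.012] w 0.026 t 3.75 q6 -59.6
```

```bash
python3 -m inch '[[[0,0,-0.5,0],[0,0,-2,0],[0,0,-4.5,0],[0,0,-7.5,0],[0,0,-10.5,0],[0,0,-12,0],[0,0,-12,0],[0,0,-12,0]]]' - 40
python3 - <<'E'
from h import *
from bench import *
for n in("scene","top"):
    s=snapshot(n); pickle.dump(s,open(n+"1.pkl","wb")); cv2.imwrite(f"pics/{n}1.png",s["frame"][:,:,::-1])
    for d in silhouettes("driver",s): print(n,round(d["p"],2),d["bbox"])
delta(.5225,.237,.095,168)
E
```

```text
time_s: 4.75
tcp_pos: [0.5226, 0.2362, 0.215]
orientation: [-180.0, -0.1, 168.0]
ft_force: [-0.1, 0.1, -1.2]
gripper_width: 0.0257
scene 0.98 [379.5, 272.6, 420.5, 307.8]
scene 0.97 [468.0, 252.5, 488.5, 313.1]
scene 0.89 [512.6, 284.9, 596.5, 326.0]
scene 0.67 [258.3, 201.7, 354.8, 274.7]
top 0.83 [220.3, 279.1, 272.6, 289.5]
top 0.51 [137.1, 337.8, 152.1, 365.1]
rows target cm [ 0.027  0.08  12.008] turn -0.0003 | at [0.5228 0.2362 0.2151] [-1.7996e+02 -7.0000e-02  1.6798e+02] F [-0.34 -0.17 -1.18] M [-0.055 -0.034 -0.021] w 0.0259 t 4.95 q6 -59.6
```

View pics/scene1.png

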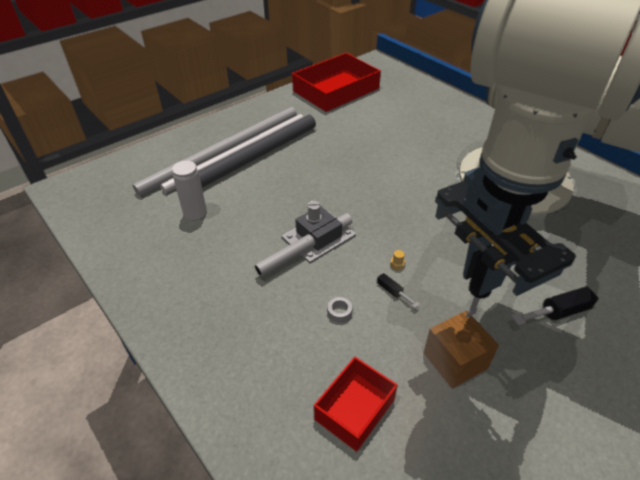

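View pics/top1.png

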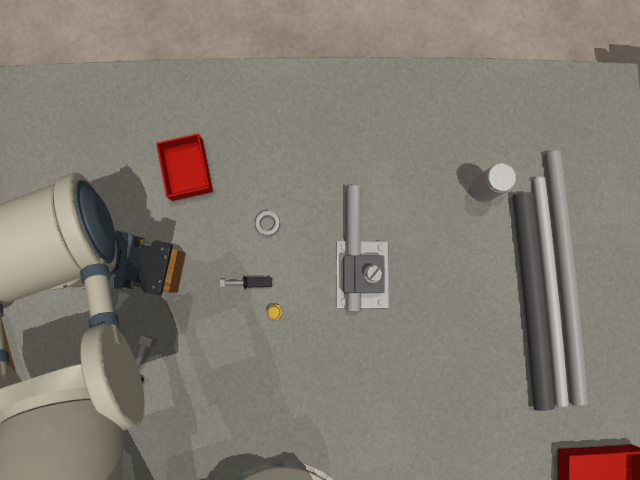

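Run:
```python
from h import *
s=load("scene1");zoom(s,440,250,60,80,7,"pics/s_b1.png")
```

```text
(no output)
```

View pics/s_b1.png

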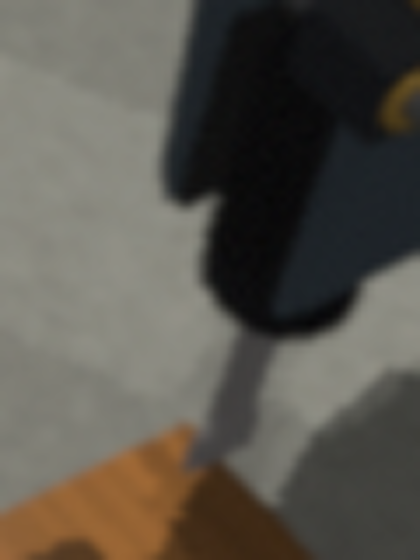

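Run:
```python
from h import *
s=load("scene1")
for a in(-12,78):
  d=.009*np.array([np.cos(np.radians(a)),np.sin(np.radians(a)),0]);c=np.array([.5227,.2363,.133])
  for z in(0,.012): print(a,z,((proj(s,[c-d+[0,0,z],c+d+[0,0,z]])-[440,250]+.5)*7-.5).round(0).tolist())
print(((proj(s,[c+[0,0,.06]])-[440,250]+.5)*7).round())
```

```text
-12 0 [[237.0, 449.0], [173.0, 480.0]]
-12 0.012 [[248.0, 416.0], [184.0, 447.0]]
78 0 [[179.0, 435.0], [232.0, 493.0]]
78 0.012 [[190.0, 403.0], [243.0, 461.0]]
[[265. 296.]]
```

```bash
python3 -c "
from h import *
delta(.510,-.1707,.200,143.5)"
```

```text
rows target cm [ -7.227 -40.064   1.528] turn 0.4273 | at [0.5228 0.2362 0.2151] [-1.7996e+02 -7.0000e-02  1.6798e+02] F [-0.34 -0.17 -1.18] M [-0.055 -0.034 -0.021] w 0.0259 t 4.95 q6 -59.6
```

```bash
python3 -m inch '[[[-0.3,-1.5,0,0],[-0.8,-4.5,0,0.03],[-1.5,-8.5,0,0.07],[-2.3,-12.7,0,0.12],[-3.1,-17,0,0.17],[-3.9,-21.3,0,0.23],[-4.6,-25.6,0,0.28],[-5.4,-29.8,0,0.33],[-6.1,-34,0,0.38],[-6.7,-37.3,0,0.41],[-7.1,-39.2,0.5,0.427],[-7.2,-40,1.2,0.427],[-7.2,-40,1.5,0.427],[-7.2,-40,1.5,0.427],[-7.2,-40,1.5,0.427]]]'
cat > look.py <<'E'
from h import *
from bench import *
import sys
k=sys.argv[1]
for n in("scene","top"):
    s=snapshot(n); pickle.dump(s,open(n+k+".pkl","wb")); cv2.imwrite(f"pics/{n}{k}.png",s["frame"][:,:,::-1])
    if n=="scene": zoom(s,280,170,70,70,8.5,f"pics/s_b{k}.png")
    else: zoom(s,340,230,70,70,8.5,f"pics/t_b{k}.png")
delta(.510,-.1707,.168,143.5)
E
python3 look.py 2
```

```text
time_s: 6.82
tcp_pos: [0.5104, -0.1692, 0.201]
orientation: [180.0, 0.0, 143.6]
ft_force: [-0.6, -0.3, -0.4]
gripper_width: 0.0261
rows target cm [-0.044 -0.128  3.31 ] turn 0.0011 | at [ 0.5104 -0.1694  0.2011] [1.7999e+02 2.0000e-02 1.4356e+02] F [-0.05 -0.31 -1.64] M [-0.011 -0.028 -0.036] w 0.0262 t 6.925 q6 -78.3
```

View pics/s_b2.png

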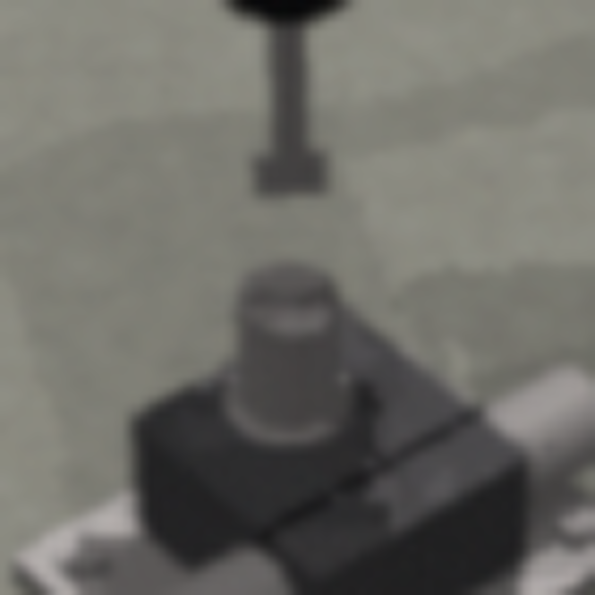

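View pics/top2.png

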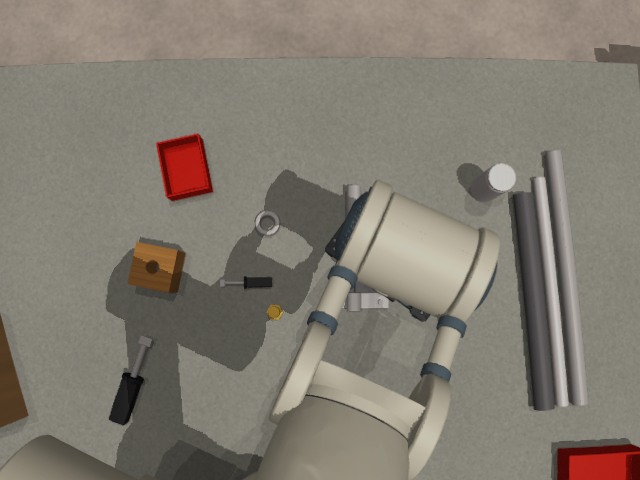

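Run:
```python
from h import *
s=load("scene2")
c=np.array([.5104,-.1693,.1184])
Z=lambda P:((proj(s,P)-[280,170]+.5)*8.5-.5).round(1).tolist()
print("tip pred",Z([c]))
print("collar bottom",Z([c+[0,0,.062]]))
for z in(.0845,.0855,.0865): print(z,Z([.510,-.1707,z]))
print("n +1mm",Z([c+np.array([.595,.804,0])*.001]),"slot+1mm",Z([c+np.array([-.804,.595,0])*.001]),"z+1mm",Z([c+[0,0,.001]]))
# block top corners pred
for x in(-.035,.035):
  for y in(-.038,.038): print(Z([.510+x,-.155+y,.048]))
zoom(s,295,180,40,50,12,"pics/s_q2.png")
zoom(load("scene"),295,180,40,50,12,"pics/s_q0.png")
```

```text
tip pred [[273.3, 194.8]]
collar bottom [[268.9, -14.2]]
0.0845 [[273.2, 298.0]]
0.0855 [[273.2, 294.9]]
0.0865 [[273.1, 291.8]]
n +1mm [[273.5, 197.5]] slot+1mm [[277.5, 194.6]] z+1mm [[273.2, 191.6]]
[[326.2, 303.6]]
[[521.0, 458.1]]
[[111.3, 422.1]]
[[303.6, 586.1]]
```

View pics/s_q2.png

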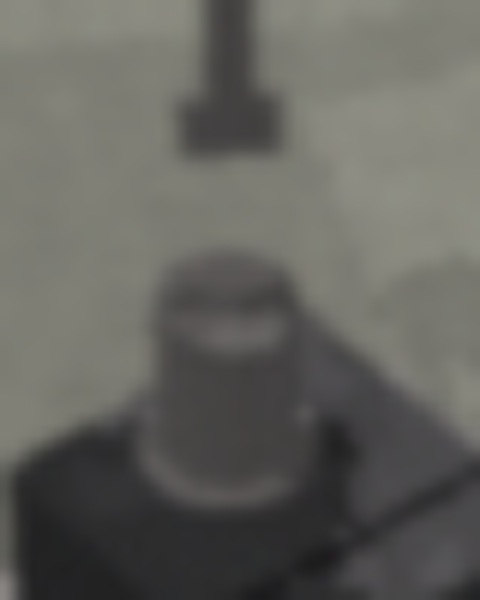

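View pics/s_q0.png

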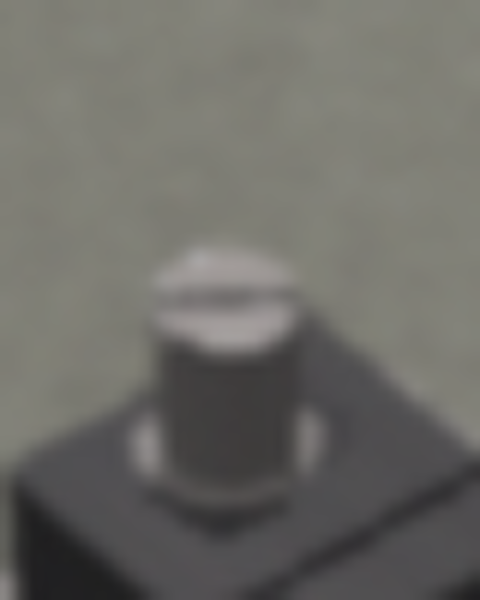

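```bash
python3 -m inch '[[[-0.09,-0.06,0.5,0],[-0.09,-0.06,1.3,0],[-0.09,-0.06,2,0],[-0.09,-0.06,2.6,0],[-0.09,-0.06,2.9,0],[-0.09,-0.06,2.9,0],[-0.09,-0.06,2.9,0]]]' ; python3 look.py 3
```

```text
time_s: 7.8
tcp_pos: [0.5107, -0.1709, 0.1721]
orientation: [180.0, 0.0, 143.5]
ft_force: [0.4, -0.2, -1.3]
gripper_width: 0.0261
rows target cm [ 0.073 -0.021  0.413] turn 0.0002 | at [ 0.5107 -0.171   0.1721] [1.8000e+02 2.0000e-02 1.4351e+02] F [ 0.05  0.19 -1.71] M [-0.021 -0.04   0.034] w 0.0259 t 7.9 q6 -78.4
```

Run:
```python
from h import *
s=load("scene3");zoom(s,295,180,40,40,15,"pics/s_q3.png")
```

```text
(no output)
```

View pics/s_q3.png

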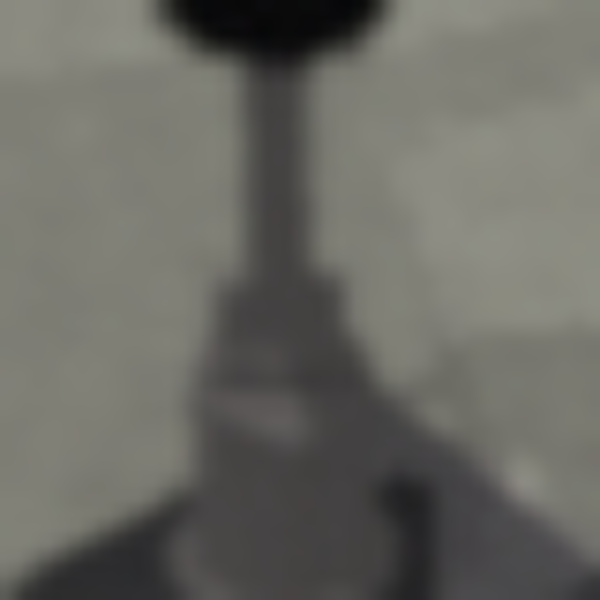

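```bash
for i in 1; do python3 -m inch '[[[0,0,0.1,0],[0,0,0.2,0],[0,0,0.3,0],[0,0,0.35,0],[0,0,0.35,0]]]'; done; python3 -c "
from h import *
delta(.510,-.1707,.168,143.5)"
```

```text
time_s: 8.52
tcp_pos: [0.5106, -0.1709, 0.1684]
orientation: [-180.0, -0.0, 143.5]
ft_force: [0.1, -0.3, -1.2]
gripper_width: 0.026
rows target cm [ 0.06  -0.019  0.037] turn 0.0002 | at [ 0.5106 -0.1709  0.1684] [-1.8000e+02 -1.0000e-02  1.4351e+02] F [ 0.12 -0.32 -1.18] M [0.062 0.028 0.002] w 0.026 t 8.525 q6 -78.4
```

Tip z ≈ 85.8, no contact yet. I continue in half-millimetre steps.

```bash
for a in 1; do python3 -m inch '[[[0,0,0.05,0],[0,0,0.05,0]]]'; python3 -m inch '[[[0,0,0.05,0],[0,0,0.05,0]]]';python3 -m inch '[[[0,0,0.05,0],[0,0,0.05,0]]]'; done | grep -E "tcp|force"
```

```text
tcp_pos: [0.5106, -0.1709, 0.1679]
ft_force: [0.6, 0.3, -0.9]
tcp_pos: [0.5106, -0.1709, 0.1674]
ft_force: [-0.2, 0.0, -1.1]
tcp_pos: [0.5106, -0.1709, 0.1669]
ft_force: [-0.1, -0.5, -1.8]
```

```bash
for a in 1; do python3 -m inch '[[[0,0,0.05,0],[0,0,0.05,0]]]'; python3 -m inch '[[[0,0,0.05,0],[0,0,0.05,0]]]';python3 -m inch '[[[0,0,0.05,0],[0,0,0.05,0]]]'; done | grep -E "tcp|force"; python3 look.py 4
python3 - <<'E'
from h import *
s=load("scene4");zoom(s,295,180,40,40,15,"pics/s_q4.png")
E
```

```text
tcp_pos: [0.5106, -0.1709, 0.1664]
ft_force: [0.1, 0.6, -0.4]
tcp_pos: [0.5106, -0.1709, 0.1659]
ft_force: [0.3, 0.1, -0.7]
tcp_pos: [0.5106, -0.1709, 0.1655]
ft_force: [-0.3, -0.0, 0.3]
rows target cm [ 0.06  -0.019 -0.257] turn 0.0002 | at [ 0.5106 -0.1709  0.1654] [-180.     -0.    143.51] F [ 0.3   0.47 -1.08] M [-0.019  0.021  0.037] w 0.0254 t 10.125 q6 -78.4
```

View pics/s_q4.png

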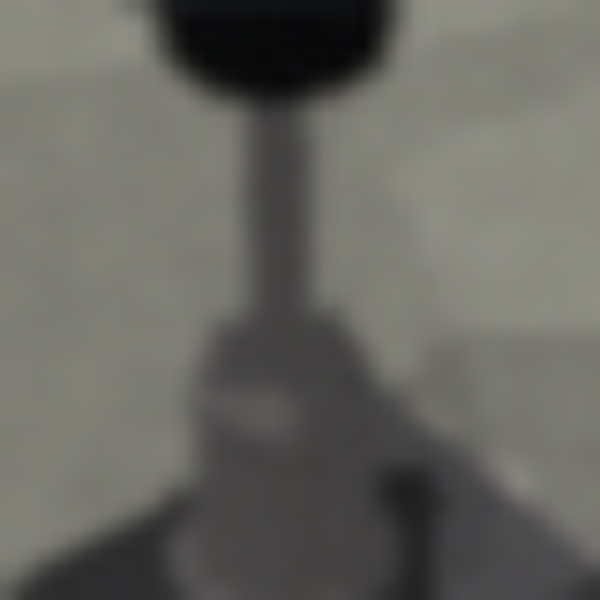

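```bash
for a in 1; do python3 -m inch '[[[0,0,0.05,0],[0,0,0.05,0]]]'; python3 -m inch '[[[0,0,0.05,0],[0,0,0.05,0]]]'; done | grep -E "tcp|force"; python3 -c "
from h import *
delta(.510,-.1707,.168,143.5)"
```

```text
tcp_pos: [0.5106, -0.1709, 0.165]
ft_force: [0.4, 0.2, 1.6]
tcp_pos: [0.5107, -0.171, 0.1645]
ft_force: [-0.3, 0.4, 3.8]
rows target cm [ 0.068 -0.019 -0.348] turn 0.0002 | at [ 0.5107 -0.171   0.1645] [1.8000e+02 1.0000e-02 1.4351e+02] F [-0.34  0.4   3.82] M [ 0.007  0.11  -0.038] w 0.0261 t 10.625 q6 -78.4
```

```bash
(python3 -m inch '[[[0,0.05,0,0],[0,0.05,0,0]]]'; python3 -m inch '[[[0,0.05,0,0],[0,0.05,0,0]]]') | grep -E "tcp|force"; python3 -c "
from h import *
delta(.510,-.1707,.168,143.5)"
```

```text
tcp_pos: [0.5108, -0.1707, 0.1644]
ft_force: [-1.7, -1.7, 3.6]
tcp_pos: [0.5112, -0.1702, 0.1644]
ft_force: [-1.7, -1.7, 3.7]
rows target cm [ 0.066 -0.117 -0.356] turn 0.0003 | at [ 0.5112 -0.1702  0.1644] [-1.8000e+02  1.0000e-02  1.4352e+02] F [-1.7  -1.75  3.68] M [-0.548  0.5    0.009] w 0.0256 t 11.125 q6 -78.3
```

```bash
(python3 -m inch '[[[0,0.04,0,0],[0,0.04,0,0]]]'; python3 -m inch '[[[0,0.04,0,0],[0,0.04,0,0]]]') | grep -E "tcp|force"; python3 look.py 5
python3 - <<'E'
from h import *
s=load("scene5");zoom(s,295,180,40,40,15,"pics/s_q5.png")
E
```

```text
tcp_pos: [0.5114, -0.1698, 0.1644]
ft_force: [-1.1, -1.6, 2.8]
tcp_pos: [0.5117, -0.1695, 0.1644]
ft_force: [-1.4, -1.8, 3.5]
rows target cm [ 0.062 -0.2   -0.358] turn 0.0003 | at [ 0.5117 -0.1695  0.1644] [180.     0.   143.52] F [-1.2  -1.91  3.63] M [-0.605  0.444  0.024] w 0.0258 t 11.725 q6 -78.2
```

View pics/s_q5.png

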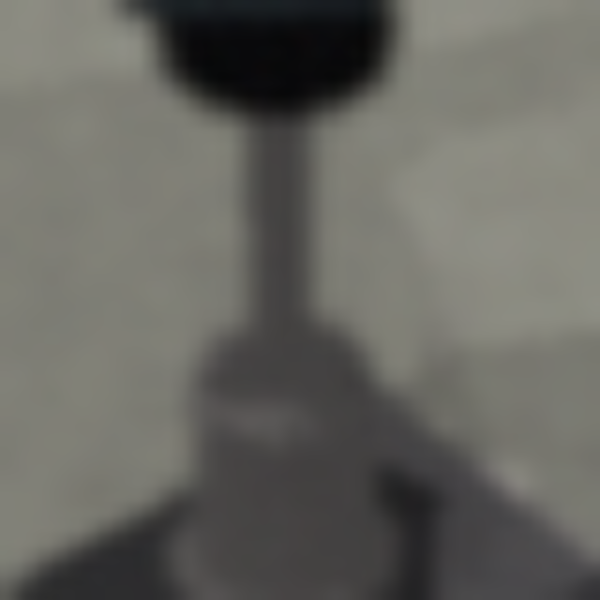

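```bash
(python3 -m inch '[[[0,-0.1,0,0],[0,-0.18,0,0],[0,-0.2,0,0]]]'; python3 -m inch '[[[0,-0.05,0,0],[0,-0.05,0,0]]]';python3 -m inch '[[[0,-0.05,0,0],[0,-0.05,0,0]]]';python3 -m inch '[[[0,-0.04,0,0],[0,-0.04,0,0]]]') | grep -E "tcp|force"
```

```text
tcp_pos: [0.5106, -0.171, 0.1644]
ft_force: [2.0, 1.7, 3.3]
tcp_pos: [0.5102, -0.1715, 0.1644]
ft_force: [1.4, 0.5, 2.1]
tcp_pos: [0.5095, -0.172, 0.1642]
ft_force: [0.1, -0.2, -1.8]
tcp_pos: [0.5094, -0.1722, 0.1643]
ft_force: [-0.2, -0.9, -1.2]
```

```bash
(python3 -m inch '[[[0,0,0.05,0],[0,0,0.1,0],[0,0,0.1,0]]]'; python3 -m inch '[[[0,0,0.05,0],[0,0,0.05,0]]]';python3 -m inch '[[[0,0,0.05,0],[0,0,0.05,0]]]';python3 -m inch '[[[0,0,0.05,0],[0,0,0.05,0]]]') | grep -E "tcp|force"
```

```text
tcp_pos: [0.5096, -0.1722, 0.1634]
ft_force: [-0.1, -0.5, -1.3]
tcp_pos: [0.5096, -0.1722, 0.1629]
ft_force: [-0.3, -0.6, -0.7]
tcp_pos: [0.5097, -0.1722, 0.1624]
ft_force: [0.1, 0.6, 0.0]
tcp_pos: [0.5097, -0.1722, 0.162]
ft_force: [-1.4, -0.2, 0.5]
```

```bash
(python3 -m inch '[[[0,0,0.05,0],[0,0,0.05,0]]]';python3 -m inch '[[[0,0,0.05,0],[0,0,0.05,0]]]') | grep -E "tcp|force"; python3 look.py 6
python3 - <<'E'
from h import *
s=load("scene6");zoom(s,295,180,40,40,15,"pics/s_q6.png")
E
```

```text
tcp_pos: [0.5097, -0.1722, 0.1615]
ft_force: [-0.7, 0.8, 2.6]
tcp_pos: [0.5097, -0.1722, 0.161]
ft_force: [-0.8, -0.3, 4.8]
rows target cm [ 0.068  0.141 -0.699] turn 0.0002 | at [ 0.5097 -0.1722  0.161 ] [1.8000e+02 1.0000e-02 1.4351e+02] F [-0.22  0.01  5.26] M [0.065 0.206 0.088] w 0.0256 t 14.575 q6 -78.5
```

View pics/s_q6.png

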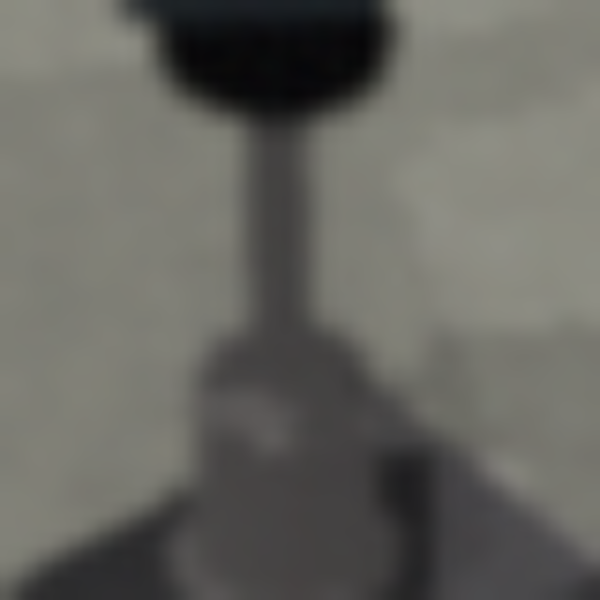

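```bash
cat > f.py <<'E'
from bench import get_obs
import numpy as np
from h import delta
o=get_obs();print("F",o["ft_force"].round(1),"M",o["ft_torque"].round(3),"p",o["tcp_pos"].round(4),"yaw",o["orientation"][2].round(2),"q6",o["q"][5].round(1),"t",o["time_s"])
E
python3 -m inch '[[[0,-0.003,0,0.03],[0,-0.006,0.01,0.06],[0,-0.01,0.02,0.1],[0,-0.01,0.02,0.1]]]' >/dev/null; python3 f.py;  python3 -m inch '[[[0,-0.003,0.01,0.03],[0.001,-0.006,0.02,0.06],[0.001,-0.01,0.035,0.1],[0.001,-0.01,0.035,0.1]]]' >/dev/null; python3 f.py
```

```text
F [-2.6 -1.8  6.4] M [-0.344  0.398  0.01 ] p [ 0.5096 -0.1725  0.1608] yaw 137.67 q6 -72.7 t 15.075
F [-3.5 -3.8  6.6] M [-0.932  0.912  0.075] p [ 0.5092 -0.1727  0.1604] yaw 131.95 q6 -67.0 t 15.575
```

```bash
python3 -m inch '[[[0,-0.04,0,0],[0,-0.04,0,0]]]' >/dev/null; python3 f.py;  python3 -m inch '[[[0,-0.004,0.01,0.04],[0.001,-0.008,0.025,0.08],[0.001,-0.015,0.05,0.15],[0.001,-0.015,0.05,0.15]]]' >/dev/null; python3 f.py
```

```text
F [-2.  -1.7  6.4] M [-0.502  0.597  0.043] p [ 0.5091 -0.1729  0.1605] yaw 131.98 q6 -67.1 t 15.825
F [-3.1 -2.8  5.7] M [-0.926  1.004  0.071] p [ 0.5087 -0.1731  0.1599] yaw 123.33 q6 -58.4 t 16.325
```

```bash
python3 -m inch '[[[0,-0.04,0,0],[0,-0.05,0.01,0.04],[0.002,-0.06,0.025,0.08],[0.003,-0.07,0.05,0.15],[0.003,-0.07,0.05,0.15]]]' >/dev/null; python3 f.py;  python3 -m inch '[[[0,-0.01,0.01,0.04],[0.002,-0.02,0.025,0.08],[0.003,-0.03,0.05,0.15],[0.003,-0.03,0.05,0.15]]]' >/dev/null; python3 f.py; python3 look.py 7;python3 - <<'E'
from h import *
s=load("scene7");zoom(s,295,180,40,40,15,"pics/s_q7.png")
E
```

```text
F [-3.3 -2.9  7. ] M [-0.814  0.843  0.047] p [ 0.5082 -0.1734  0.1594] yaw 114.73 q6 -49.9 t 16.95
F [-2.9 -3.4  6.6] M [-0.933  1.044  0.103] p [ 0.5078 -0.1736  0.1589] yaw 106.14 q6 -41.3 t 17.45
rows target cm [ 0.213  0.295 -0.915] turn -0.651 | at [ 0.5077 -0.1736  0.1589] [-1.7994e+02  2.0000e-02  1.0620e+02] F [-3.57 -3.58  5.87] M [-1.014  1.074  0.066] w 0.026 t 17.55 q6 -41.4
```

View pics/s_q7.png

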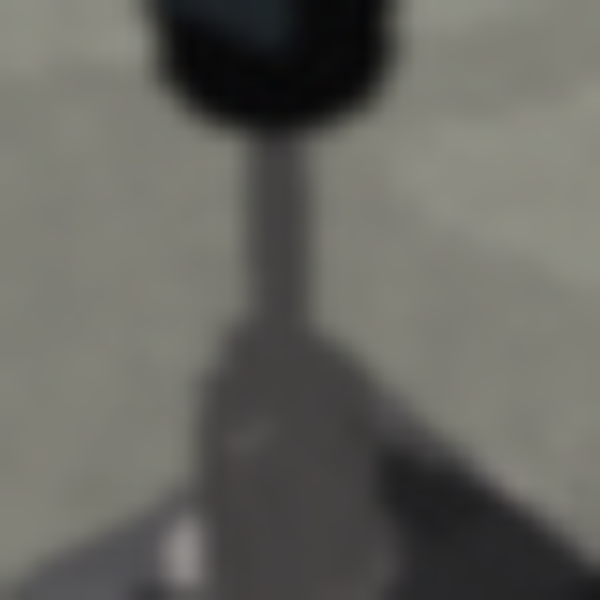

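```bash
python3 -m inch '[[[-0.03,-0.05,0,0],[-0.03,-0.06,0.01,0.04],[-0.03,-0.07,0.025,0.08],[-0.03,-0.08,0.05,0.15],[-0.03,-0.08,0.05,0.15]]]' >/dev/null; python3 f.py;  python3 -m inch '[[[0,-0.01,0.01,0.04],[0.002,-0.02,0.025,0.08],[0.003,-0.03,0.05,0.15],[0.003,-0.03,0.05,0.15]]]' >/dev/null; python3 f.py
```

```text
F [-2.6 -1.3  6.9] M [-0.526  0.824  0.067] p [ 0.5072 -0.1738  0.1583] yaw 97.54 q6 -32.8 t 18.175
F [-3.7 -1.9  7.5] M [-0.56   1.044  0.132] p [ 0.5067 -0.1739  0.1578] yaw 88.95 q6 -24.2 t 18.675
```

```bash
python3 -m inch '[[[0,-0.06,0,0],[0,-0.07,0.01,0.04],[0.002,-0.08,0.02,0.08],[0.003,-0.09,0.04,0.15],[0.003,-0.09,0.04,0.15]]]' >/dev/null; python3 f.py;  python3 -m inch '[[[0,-0.01,0.01,0.04],[0.002,-0.02,0.025,0.08],[0.002,-0.025,0.035,0.1],[0.002,-0.025,0.035,0.1]]]' >/dev/null; python3 f.py
```

```text
F [-2.  -2.   5.5] M [-0.488  0.735  0.098] p [ 0.506  -0.1738  0.1574] yaw 80.35 q6 -15.7 t 19.3
F [-3.6 -2.1  6.4] M [-0.53   0.875  0.038] p [ 0.5057 -0.1738  0.1571] yaw 74.67 q6 -10.0 t 19.8
```

Nearing the expected stop (yaw ≈ 65 or a few degrees less), so I take smaller steps.

```bash
for i in 1; do python3 -m inch '[[[0,-0.03,0.01,0.03],[0,-0.04,0.02,0.06],[0,-0.04,0.02,0.06]]]' >/dev/null; python3 f.py;  python3 -m inch '[[[0,-0.01,0.01,0.03],[0,-0.01,0.01,0.03]]]' >/dev/null; python3 f.py; python3 -m inch '[[[0,-0.01,0.01,0.03],[0,-0.01,0.01,0.03]]]' >/dev/null; python3 f.py;python3 -m inch '[[[0,-0.01,0.01,0.03],[0,-0.01,0.01,0.03]]]' >/dev/null; python3 f.py; done
```

```text
F [-2.3 -1.2  6.2] M [-0.51   0.703  0.096] p [ 0.5055 -0.1737  0.1569] yaw 71.23 q6 -6.6 t 20.175
F [-2.3 -2.1  5.5] M [-0.554  0.667  0.081] p [ 0.5053 -0.1737  0.1568] yaw 69.5 q6 -4.8 t 20.425
F [-2.  -2.7  6.1] M [-0.471  0.692  0.081] p [ 0.5053 -0.1736  0.1567] yaw 67.79 q6 -3.1 t 20.675
F [-1.9 -1.7  6.6] M [-0.513  0.714  0.019] p [ 0.5052 -0.1736  0.1566] yaw 66.07 q6 -1.4 t 20.925
```

```bash
for i in 1; do python3 -m inch '[[[0,0,0.01,0.025],[0,0,0.01,0.025]]]' >/dev/null; python3 f.py;  python3 -m inch '[[[0,-0.01,0.005,0.025],[0,-0.01,0.005,0.025]]]' >/dev/null; python3 f.py; python3 -m inch '[[[0,0,0.01,0.025],[0,0,0.01,0.025]]]' >/dev/null; python3 f.py; done; python3 look.py 8;python3 - <<'E'
from h import *
s=load("scene8");zoom(s,295,180,40,40,15,"pics/s_q8.png")
E
```

```text
F [-2.2 -1.7  5.4] M [-0.55   0.834  0.092] p [ 0.5051 -0.1735  0.1565] yaw 64.64 q6 0.0 t 21.175
F [-2.3 -0.7  5.7] M [-0.484  0.798  0.063] p [ 0.505  -0.1735  0.1564] yaw 63.21 q6 1.5 t 21.425
F [-3.9 -1.3  5.1] M [-0.454  0.843  0.029] p [ 0.505  -0.1735  0.1563] yaw 61.78 q6 2.9 t 21.675
rows target cm [ 0.482  0.312 -1.166] turn -1.426 | at [ 0.505  -0.1735  0.1563] [-1.7997e+02  3.0000e-02  6.1800e+01] F [-3.4  -0.64  5.87] M [-0.483  0.843  0.087] w 0.026 t 21.775 q6 2.9
```

View pics/s_q8.png

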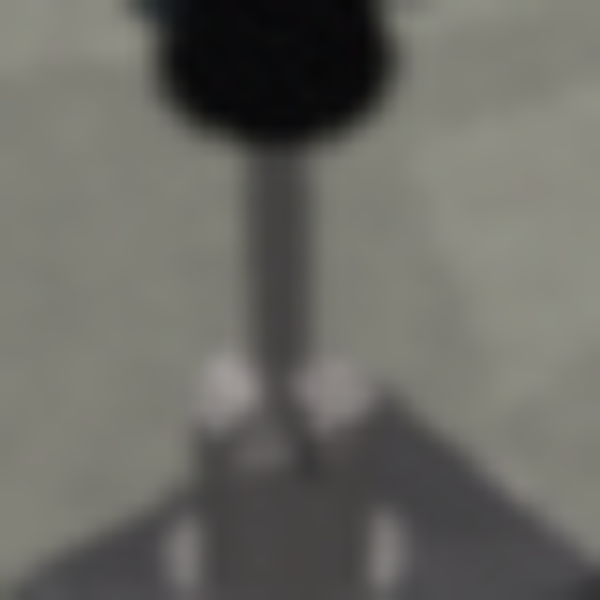

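```bash
for i in 1; do python3 -m inch '[[[0,-0.01,0.005,0.02],[0,-0.01,0.005,0.02]]]' >/dev/null; python3 f.py;  python3 -m inch '[[[0,-0.01,0.005,0.02],[0,-0.01,0.005,0.02]]]' >/dev/null; python3 f.py; done
```

```text
F [-2.6 -1.8  6.6] M [-0.455  0.775  0.091] p [ 0.5049 -0.1734  0.1563] yaw 60.64 q6 4.0 t 22.025
F [-3.7 -1.9  5.3] M [-0.486  0.771  0.079] p [ 0.5048 -0.1734  0.1562] yaw 59.49 q6 5.2 t 22.275
```

```bash
for i in 1; do python3 -m inch '[[[0,0,0.005,0.02],[0,0,0.005,0.02]]]' >/dev/null; python3 f.py;  python3 -m inch '[[[0,0,0.005,0.02],[0,0,0.005,0.02]]]' >/dev/null; python3 f.py; done
```

```text
F [-3.2 -1.8  5.5] M [-0.499  0.835  0.111] p [ 0.5048 -0.1734  0.1562] yaw 58.34 q6 6.3 t 22.525
F [-2.4 -1.1  4.6] M [-0.446  0.882  0.068] p [ 0.5047 -0.1733  0.1561] yaw 57.2 q6 7.5 t 22.775
```

```bash
for i in 1; do python3 -m inch '[[[0,0,0.01,0.02],[0,0,0.01,0.02]]]' >/dev/null; python3 f.py;  python3 -m inch '[[[0,0,0.005,0.02],[0,0,0.005,0.02]]]' >/dev/null; python3 f.py; python3 -m inch '[[[0,0,0.005,0.015],[0,0,0.005,0.015]]]' >/dev/null; python3 f.py; done
```

```text
F [-3.  -0.8  6.7] M [-0.349  0.937  0.15 ] p [ 0.5047 -0.1733  0.156 ] yaw 56.05 q6 8.6 t 23.025
F [-3.4 -1.2  5.9] M [-0.306  0.981  0.17 ] p [ 0.5046 -0.1733  0.156 ] yaw 54.9 q6 9.8 t 23.275
F [-2.3 -0.5  7.2] M [-0.288  1.077  0.146] p [ 0.5046 -0.1733  0.1559] yaw 54.06 q6 10.6 t 23.525
```

```bash
for i in 1; do python3 -m inch '[[[0,0,0,0.015],[0,0,0,0.015]]]' >/dev/null; python3 f.py;  python3 -m inch '[[[0,0,0,0.015],[0,0,0,0.015]]]' >/dev/null; python3 f.py; done
```

```text
F [-4.1  0.2  7.3] M [-0.184  1.067  0.191] p [ 0.5046 -0.1732  0.1559] yaw 53.19 q6 11.5 t 23.775
F [-2.8 -0.7  7.3] M [-0.274  1.112  0.243] p [ 0.5045 -0.1732  0.1558] yaw 52.34 q6 12.3 t 24.025
```

```bash
python3 -m inch '[[[0,0,0,-0.06],[0,0,0,-0.1],[0,0,0,-0.1]]]' >/dev/null; python3 f.py; python3 -m inch '[[[0,0,-0.1,0],[0,0,-0.3,0],[0,0,-0.6,0],[0,0,-1.5,0],[0,0,-3,0],[0,0,-5,0],[0,0,-5,0]]]'; python3 f.py; python3 look.py 9
```

```text
F [-2.9 -0.6  5.7] M [-0.365  0.792  0.055] p [ 0.5048 -0.1733  0.1559] yaw 58.11 q6 6.6 t 24.4
time_s: 25.28
tcp_pos: [0.5062, -0.1737, 0.2079]
orientation: [179.8, -0.0, 58.1]
ft_force: [0.0, -0.5, -1.1]
gripper_width: 0.026
F [ 0.  -0.5 -1.1] M [-0.12   0.093 -0.01 ] p [ 0.5062 -0.1737  0.2079] yaw 58.14 q6 6.5 t 25.275
rows target cm [0.47  0.28  3.805] turn -1.4898 | at [ 0.5051 -0.1732  0.2061] [179.97  -0.    58.14] F [ 0.01  0.56 -0.97] M [-0.049  0.054  0.   ] w 0.0261 t 25.375 q6 6.5
```

View pics/s_b9.png

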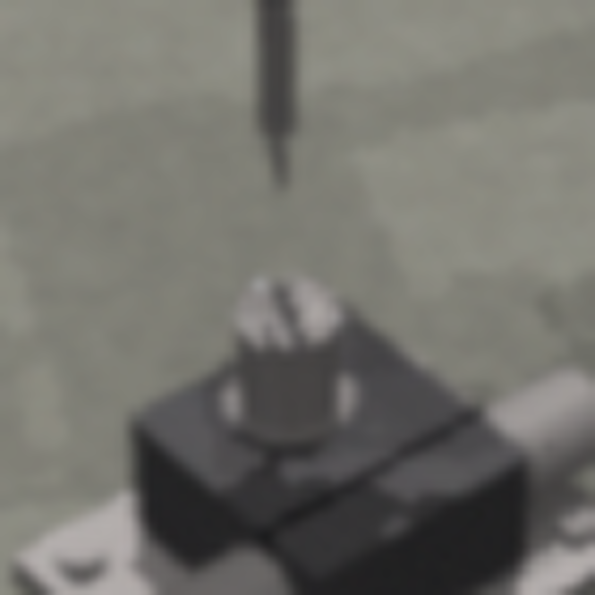

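Run:
```python
from h import *
s=load("scene9");zoom(s,302,196,25,20,30,"pics/s_q9.png")
c=np.array([.509,-.172,.0778])
for a in(-106,-110,-115.2,-120):
  d=.013*np.array([np.cos(np.radians(a)),np.sin(np.radians(a)),0]);q=proj(s,[c-d,c+d]);e=q[1]-q[0];print(a,q.round(1).tolist(),"angle",np.degrees(np.arctan2(e[1],e[0])).round(1), e.round(2))
```

```text
-106 [[314.2, 210.3], [309.3, 202.8]] angle -123.0 [-4.86 -7.49]
-110 [[313.8, 210.4], [309.7, 202.7]] angle -117.8 [-4.05 -7.7 ]
-115.2 [[313.2, 210.5], [310.3, 202.6]] angle -110.6 [-2.98 -7.92]
-120 [[312.7, 210.6], [310.8, 202.5]] angle -103.7 [-1.96 -8.07]
```

View pics/s_q9.png

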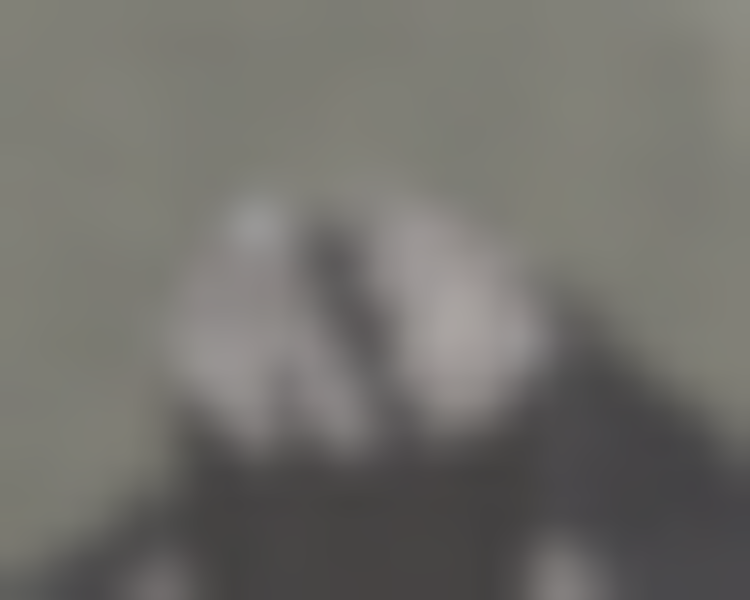

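```bash
python3 -c "
from h import *
delta(.5227,.2362,.215,168)"
```

```text
rows target cm [ 35.701 -20.117  -0.901] turn -1.9174 | at [ 0.5051 -0.1732  0.2061] [179.97  -0.    58.14] F [ 0.01  0.56 -0.97] M [-0.049  0.054  0.   ] w 0.0261 t 25.375 q6 6.5
```

```bash
python3 -m inch '[[[0.5,-0.3,-0.9,0],[2,-1.1,-0.9,-0.1],[4.5,-2.5,-0.9,-0.25],[7.5,-4.2,-0.9,-0.4],[11,-6.2,-0.9,-0.57],[14.5,-8.2,-0.9,-0.74],[18,-10.1,-0.9,-0.91],[21.5,-12.1,-0.9,-1.08],[25,-14.1,-0.9,-1.25],[28.3,-16,-0.9,-1.42],[31.3,-17.6,-0.9,-1.59],[33.7,-19,-0.9,-1.74],[35.2,-19.8,-0.9,-1.85],[35.7,-20.1,-0.9,-1.917],[35.7,-20.1,-0.9,-1.917],[35.7,-20.1,-0.9,-1.917],[35.7,-20.1,-0.9,-1.917]]]'
python3 - <<'E'
from h import *
from bench import *
delta(.5227,.2362,.215,168)
t=snapshot("top");s=snapshot("scene")
pickle.dump(t,open("topA.pkl","wb"));pickle.dump(s,open("sceneA.pkl","wb"))
zoom(t,360,258,30,30,20,"pics/t_hA.png"); zoom(s,440,250,60,80,7,"pics/s_bA.png"); cv2.imwrite("pics/sceneA.png",s["frame"][:,:,::-1])
E
```

```text
time_s: 27.5
tcp_pos: [0.5228, 0.2358, 0.215]
orientation: [-180.0, -0.0, 167.9]
ft_force: [-0.8, 0.9, -0.7]
gripper_width: 0.026
rows target cm [0.02  0.04  0.002] turn -0.0017 | at [0.5228 0.2358 0.215 ] [-180.    -0.   167.9] F [-0.81  0.91 -0.7 ] M [-0.006  0.083 -0.028] w 0.026 t 27.5 q6 -59.6
```

View pics/t_hA.png

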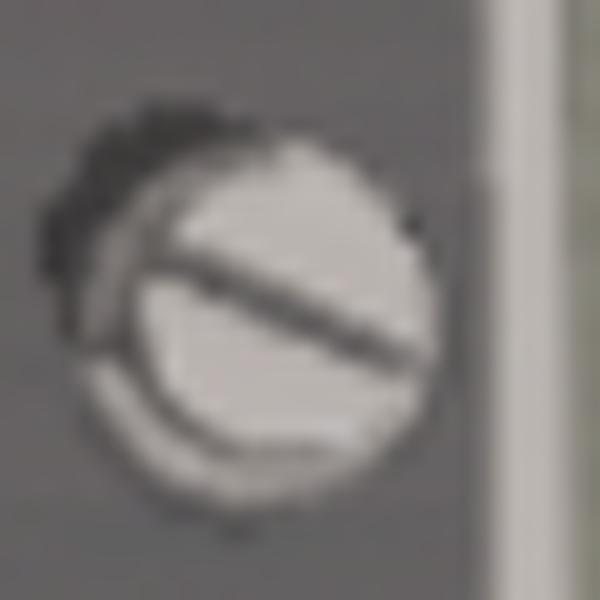

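View pics/s_bA.png

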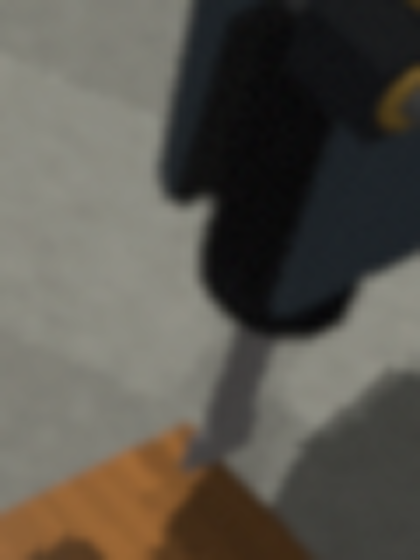

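Run:
```python
from h import *
for n,pts,z in(("topA",[(165,255),(410,362)],.078),("top",[(205,425),(375,190)],.0826)):
  t=load(n);w=ray(t,unz(pts,360,258,20),z);d=w[1]-w[0];print(np.degrees(np.arctan2(d[1],d[0])))
  # intensity PCA: dark pixels inside disc
  c=np.array([292,305]);im=cv2.resize(t["frame"][258:288,360:390],None,fx=20,fy=20,interpolation=cv2.INTER_CUBIC).mean(2)
  yy,xx=np.mgrid[:600,:600];m=np.hypot(xx-c[0],yy-c[1])<105
  wt=np.clip(165-im,0,None)*m; wt/=wt.sum(); P=np.c_[xx.ravel(),yy.ravel()];mu=wt.ravel()@P;C=(P-mu).T@((P-mu)*wt.ravel()[:,None]);e,v=np.linalg.eigh(C);v=v[:,1]
  w=ray(t,unz([mu-100*v,mu+100*v],360,258,20),z);d=w[1]-w[0];print(mu,e,"pca",np.degrees(np.arctan2(d[1],d[0])))
t=load("topA")
# clamp yaw from plate edge line fits, tube too
im=t["frame"]; zoom(t,325,175,75,145,4.1,"pics/t_pA.png")
```

```text
-113.91715622375425
[284.70220056 311.07487591] [ 158.7167454  3543.37270088] pca 65.20136511904188
-36.46909587852004
[293.96444884 307.89203924] [ 192.17991984 3522.14893468] pca 141.6437350132517
```

```bash
python3 -m inch '[[[0,0.02,1,0],[0,0.04,3,0],[0,0.04,5,0],[0,0.04,6,0],[0,0.04,6.5,0],[0,0.04,6.5,0]]]'; python3 -m inch '[[[0,0,1,0],[0,0,2.5,0],[0,0,4,0],[0,0,5,0],[0,0,5.2,0],[0,0,5.2,0]]]'; python3 f.py
```

```text
time_s: 28.35
tcp_pos: [0.523, 0.2365, 0.15]
orientation: [-180.0, -0.0, 168.0]
ft_force: [-0.5, -0.6, -1.0]
gripper_width: 0.0261
time_s: 29.1
tcp_pos: [0.523, 0.2365, 0.098]
orientation: [180.0, 0.0, 168.0]
ft_force: [-0.1, -0.0, -1.1]
gripper_width: 0.0259
F [-0.1 -0.  -1.1] M [-0.014 -0.065 -0.009] p [0.523  0.2365 0.098 ] yaw 167.98 q6 -59.6 t 29.1
```

```bash
(python3 -m inch '[[[0,0,0.1,0],[0,0,0.1,0]]]'; python3 -m inch '[[[0,0,0.05,0],[0,0,0.05,0]]]';python3 -m inch '[[[0,0,0.05,0],[0,0,0.05,0]]]';python3 -m inch '[[[0,0,0.03,0],[0,0,0.03,0]]]')|grep -E "tcp|force"
```

```text
tcp_pos: [0.5231, 0.2365, 0.0972]
ft_force: [0.0, -0.5, -0.3]
tcp_pos: [0.5229, 0.2365, 0.0965]
ft_force: [0.6, 0.7, -1.0]
tcp_pos: [0.5229, 0.2365, 0.0959]
ft_force: [-0.2, 0.1, -1.2]
tcp_pos: [0.5229, 0.2365, 0.0959]
ft_force: [-1.4, -0.1, 3.8]
```

```bash
python3 -m inch '[[[0,0,-0.03,0],[0,0,-0.03,0]]]' - 5 >/dev/null; python3 -m inch '[[[0,0,0,0],[0,0,0,0],[0,0,0,0],[0,0,0,0],[0,0,0,0],[0,0,0,0]]]' 6; python3 -m inch '[[[0,0,-1,0],[0,0,-3,0],[0,0,-6,0],[0,0,-10,0],[0,0,-13,0],[0,0,-15,0],[0,0,-16,0],[0,0,-16,0]]]'; python3 f.py
```

```text
time_s: 31.1
tcp_pos: [0.5229, 0.2365, 0.096]
orientation: [-180.0, -0.0, 168.0]
ft_force: [0.2, -0.6, -0.6]
gripper_width: 0.0602
time_s: 32.1
tcp_pos: [0.5231, 0.2365, 0.2564]
orientation: [180.0, 0.0, 168.0]
ft_force: [-0.2, 0.2, -0.3]
gripper_width: 0.0601
F [-0.2  0.2 -0.3] M [ 0.05   0.018 -0.027] p [0.5231 0.2365 0.2564] yaw 167.98 q6 -59.6 t 32.1
```

Now I move back a bit (towards the start side) to see the stand.

```bash
python3 -m inch '[[[0.5,3,0,0],[1,6,0,0],[1,10,0,0],[1,14,0,0],[1,17,0,0],[1,19,0,0],[1,20,0,0],[1,20,0,0]]]'
python3 - <<'E'
from h import *
from bench import *
for n in("scene","top"):
    s=snapshot(n); pickle.dump(s,open(n+"B.pkl","wb")); cv2.imwrite(f"pics/{n}B.png",s["frame"][:,:,::-1])
    zoom(s,*((420,280,90,110) if n=="scene" else (90,230,150,130)),5,f"pics/{n}Bz.png")
E
```

```text
time_s: 33.1
tcp_pos: [0.5546, 0.4341, 0.2551]
orientation: [-179.9, -0.0, 168.0]
ft_force: [-0.5, -0.1, 0.5]
gripper_width: 0.0598
```

View pics/sceneB.png

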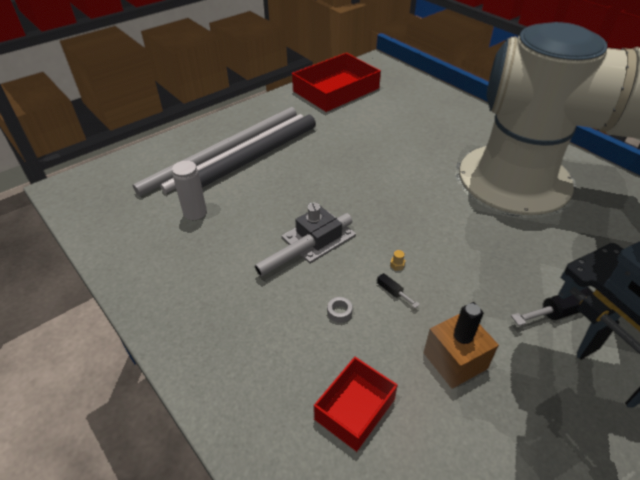

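View pics/topBz.png

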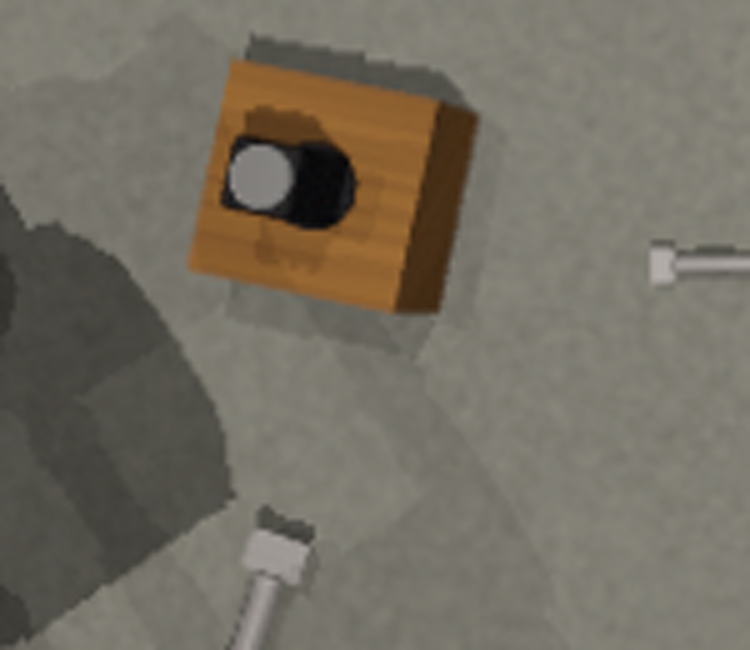

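View pics/sceneBz.png

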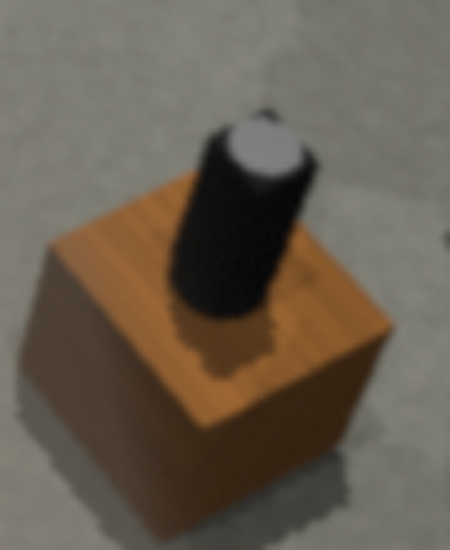

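```bash
python3 -c "
from bench import *
print(job_done())"
```

```text
the job is handed in; nothing more can be done
None
```

The cam screw is turned home against its stop, and the driver is back in its stand, released. I handed the job in at about 33 s. One thing isn't as it was: both look-alike drivers fell over.

- **Seating:** the blade first landed on the screw head. I slid it sideways until it dropped into the slot, then pressed with about 6–9 N, with 2–5 N of sideways force. I never wrenched the screw.
- **At the stop:** the turning moment rose from about 0.08 to 0.24 N m, where the screw itself takes at most 0.1. I stopped there and backed off 0.1 rad. The slot then measured −114° to −115° in the top picture; fully home should be about −115°.
- **Uncertainty:** the tool had to turn about 10° further than that change in slot angle before the stop could be felt. I put this down to blade play and twist in the grip.
- **Return:** the collar touched the stand at the same height as when I picked the driver up. Pictures from both cameras show the driver upright, within about 2 mm of where it was, with the gripper open and clear of it.
- **Other things:** the bin, fitting, collar and spray can look unmoved in the last pictures.
- **Look-alikes:** the small and large drivers stood free in the first pictures. Both were lying down in my next pictures, taken after I lifted the driver. I planned the path clear of them and felt no contact force, so I think they toppled by themselves. I can't prove that, and I left them where they lay.

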